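# Load the keyed RF module into the inspection nest

### The arm

A 6-joint arm with a two-finger parallel gripper is mounted at the origin on the work surface. World frame = base frame: x ahead of the robot, y to its left, z up, the work surface at z = 0. Lengths are in mm, angles in rad, forces in N, time in s.
With the tool pointing down it reaches from about 400 to 925 mm from the base axis. Payload 12.5 kg.
Tool frame: the origin (TCP) lies on the centre line of the jaws, within the pads' length; the fingertips stand 25 mm ahead of it and the grasp point (between the pads) lies 6 mm ahead of it (robot.tcp_to_tips is the z of the fingertips in the tool frame, in mm); z points along the fingers, y is the line along which they close (so a half turn about z gives the same grasp; the last joint's range is limited). The gripper opens to 95 mm and grips with 3 to 60 N. Pads are 20 mm wide; open, the fingers measure 119 mm over their backs; the gripper's body (75 mm by 180 mm) begins 59 mm behind the grasp point.
Start: joints at [-0.106, 0.491, 1.559, -0, 1.092, -0.106], TCP at [625.015, 0.021, 239.661] pointing down, gripper open.
Joint ranges: [-3.1, 3.1], [-0.84, 2.19], [0.05, 2.79], [-1.13, 4.28], [0.06, 2.93], [-2.69, 2.69]. Speed limits (rad/s): [2.22, 2.22, 2.79, 3.14, 3.14, 3.14].

### API

Orientations are given as a unit quaternion [x, y, z, w].
In Python, from station import robot, vision, workorder gives the robot as it stands. The module is installed in compiled form; this text tells all that it offers.
- The arm moves only by the shell command python3 -m inch 'ROWS' [OPENING] [FORCE]. ROWS is JSON, a list of rows, each a list of 6 numbers: the shift along the world's x, y, z in m, then the turn, a rotation vector about the world's x, y, z in rad. A call has 1 to 8 rows; each row shifts and turns the commanded pose from where the row before left it; what a row does not reach is not made up. A row lasts 1/12 s, in which the tool goes at most 41.7 mm and 7.16 degrees, less where a joint would pass 70% of its speed; a pose out of reach is approached as far as the arm can. A call with a gripper value outside its range is refused whole. OPENING is the opening, from 0 (shut) to 1 (fully open), set as the call begins (- or left out, the last holds). The fingers move at their own pace and stop on an object; FORCE is the grip in N (left out, the last holds). Time passes only in rows, so rows that do not move let the fingers close. It gives the time, the measured TCP pose, the force and the opening at its end, in the units of the state.
- robot.read_state(): the state, without advancing time (a new reading comes with each control period).
- vision.capture(name): name is "scene" or "side" or "wrist"; returns a dict with "image" (480x640x3 uint8, red, green, blue), "fx", "fy", "cx", "cy" (pixels), "extrinsics" (4x4, takes a point from camera to world coordinates); the wrist camera has in their place "hand_eye" (4x4, takes a point from camera to tool coordinates, whose origin is the TCP and whose axes are the flange's). Camera axes: x right, y up, looking along -z (the intrinsics and any distortion apply to the point x, -y, -z); pixel columns grow to the right and rows downward; lengths in mm; the calibration is good to about 2 mm. The wrist camera is an equidistant fisheye: a pixel r from the principal point sees the ray r / f radians off the axis. A picture is of the moment at which its call begins: read the wrist's pose just before it. There is no depth.
- workorder.finish_job(): hands the job in, once; it reports no verdict.
The state is a dict: "time_s": time; "q": joint angles; "qvel": joint speeds; "joint_efforts": joint torques, N m; "eef_pos": TCP position; "eef_rot": TCP orientation; "wrist_force": force on the tool from outside, world axes, zero at the start; "torque": the same for the moment, N m; "width": opening from 0.0 (shut) to 1.0 (fully open).
Only numpy, scipy, OpenCV 4.12 (cv2) and the standard library are available. Lean on these libraries where they do the work, as an engineer would, in place of code of your own. Each camera call takes 0.05 s, during which the arm holds its last target. There are 200 camera calls.

### The job

Load the module with the blue, two-lugged base into the inspection nest: carry it over the round recess, turn it until its two lugs line up with the two notches, and press it lightly until it drops fully home, flat on the recess floor; then let go. Set it in gently rather than dropping it from above, and leave the red-based and green-based modules standing where they are.

Things in the scene. Friction and masses are not known exactly. Their poses are not given: they have to be found in the camera images.
- module: Loose, upright, ~0.16 kg. Blue base: disc 64 mm across, 12 mm thick, two opposite lugs (12 mm wide and thick) along its +x and -x, reaching 44 mm from centre. On it a silver can 46 mm long (x), 24 mm wide (y), top at 54 mm (brass studs to 61 mm): grip it across y, above the base. Origin: centre of underside, z up. Half a turn makes no difference.
- nest: Fixed block 130 (x) x 120 (y) x 22 mm, aluminium top. Round recess, radius 37 mm, 10 mm deep, black floor 12 mm above origin; two opposite notches 32 mm wide along its +x and -x, reaching 52 mm from centre, an orange mark beyond each. Origin: centre of underside, z up. Play about 5 mm and 11 degrees each way; out of line, the lugs rest on the rim, 10 mm too high.
- square_module: Bystander, loose, upright, ~0.16 kg: the same silver can (46 x 24 mm, top at 54 mm, studs to 61 mm) on a red square base 64 x 64 x 12 mm. Origin: centre of underside, can along x.
- round_module: Bystander, loose, upright, ~0.16 kg: the same silver can (46 x 24 mm, top at 54 mm, studs to 61 mm) on a green round base without lugs, 64 mm across, 12 mm thick. Origin: centre of underside, can along x.

How it is judged:
By the outcome, as a careful person would: the job done as asked, in the order asked, and still so for the second after the job is handed in, with the robot touching nothing.
It also fails if it takes over 35 s, if anything falls off the work surface, if the arm or the gripper's body presses on something with over 40 N, if the wrist force passes 120 N, or if a joint passes its speed limit or range.

## Working session

There is one attempt and no reset: what is moved stays moved. The work goes in short steps, Python scripts to look and compute and a shell command to move; the robot and the scene stay as the last step left them, time stands still between calls to the robot, and variables do not carry over. Pictures are saved under pics/ and viewed, on a budget of 10 in all, crops included, one or two more only if the job needs it, and the job is handed in when it is done.

```bash
mkdir -p pics
python3 - <<'E'
from station import robot, vision
import cv2,numpy as np
s=robot.read_state();print(s)
for n in("scene","side"):
    c=vision.capture(n);cv2.imwrite(f"pics/{n}0.png",c["image"][:,:,::-1]);print(n,c["fx"],c["fy"],c["cx"],c["cy"],c["extrinsics"],[k for k in c])
E
```

```text
{'time_s': 0.0, 'q': array([-1.05602974e-01,  4.91566654e-01,  1.55947088e+00,  1.87817298e-05,
        1.09168110e+00, -1.05563840e-01]), 'qvel': array([0.00076492, 0.00156193, 0.00126273, 0.00067865, 0.00117178,
       0.00022284]), 'joint_efforts': array([-9.52334158e-04, -6.12640929e+01, -2.58175153e+01,  6.92750537e-02,
        4.83079045e-02, -1.38641695e-05]), 'eef_pos': array([6.24778957e+02, 4.84321695e-02, 2.39049942e+02]), 'eef_rot': array([ 7.07123569e-01,  7.07089768e-01, -3.47445917e-04, -4.43070757e-04]), 'wrist_force': array([ 0.36497582, -1.00693239, -0.575233  ]), 'torque': array([-0.00418733, -0.06817251,  0.02754244]), 'width': 1.002926528353445}
scene 479.24088305124286 479.24088305124286 322.253612776644 239.52139863450427 [[-5.20700862e-01 -5.49648781e-01  6.53266278e-01  9.56719552e+02]
 [ 8.53661271e-01 -3.45541770e-01  3.89696446e-01  2.94439585e+02]
 [ 1.15346102e-02  7.60583396e-01  6.49137774e-01  4.64811918e+02]
 [ 0.00000000e+00  0.00000000e+00  0.00000000e+00  1.00000000e+00]] ['image', 'fx', 'fy', 'cx', 'cy', 'extrinsics']
side 617.3488414802106 617.3488414802106 316.65209355500633 238.00823071824323 [[ 7.80268452e-01  3.91428870e-01 -4.87816135e-01  1.45716792e+02]
 [-6.25306670e-01  4.71827596e-01 -6.21586911e-01 -5.20742945e+02]
 [-1.31419480e-02  7.90039340e-01  6.12915271e-01  5.71013039e+02]
 [ 0.00000000e+00  0.00000000e+00  0.00000000e+00  1.00000000e+00]] ['image', 'fx', 'fy', 'cx', 'cy', 'extrinsics']
```

View pics/scene0.png

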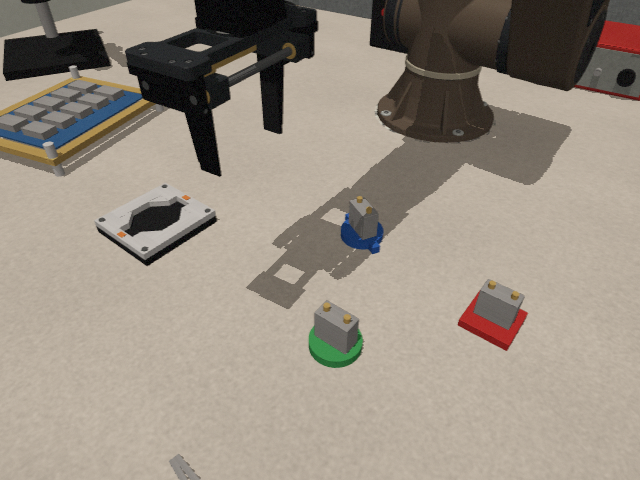

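View pics/side0.png

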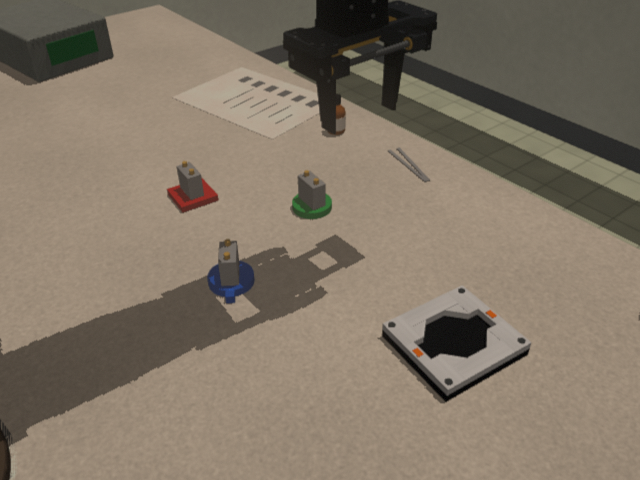

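The scene picture shows the blue module at about (362,235), the nest at (156,218), green at (336,340) and red at (493,313). In the side picture they are blue (230,278), nest (456,337), green (312,203) and red (192,193). Next I measure the orange marks (z=22), the brass studs (z≈58–61) and the blue lugs.

```bash
cat > h.py <<'E'
import numpy as np,cv2
def ray(c,u,v):
    d=np.array([(u-c["cx"])/c["fx"],-(v-c["cy"])/c["fy"],-1.]);E=c["extrinsics"];return E[:3,3],E[:3,:3]@d
def onz(c,u,v,z):
    o,d=ray(c,u,v);return o+d*(z-o[2])/d[2]
def tri(rs):
    A=sum(np.eye(3)-np.outer(d,d)/(d@d) for o,d in rs);b=sum((np.eye(3)-np.outer(d,d)/(d@d))@o for o,d in rs);return np.linalg.solve(A,b)
def blobs(m,amin=8):
    n,l,s,c=cv2.connectedComponentsWithStats(m.astype(np.uint8),connectivity=8)
    return [(c[i].round(1),s[i,4],s[i,:4]) for i in range(1,n) if s[i,4]>=amin]
def masks(im):
    h=cv2.cvtColor(im,cv2.COLOR_RGB2HSV).astype(int);H,S,V=h[...,0],h[...,1],h[...,2]
    return dict(orange=(H<16)&(S>150)&(V>150)&(im[...,1]>60),brass=(H>12)&(H<26)&(S>110)&(V>70),blue=(H>100)&(H<130)&(S>130)&(V>40))
E
python3 - <<'E'
from station import vision
from h import *
for n in("scene","side"):
    c=vision.capture(n);m=masks(c["image"])
    for k,z in(("orange",22),("brass",59),("blue",12)):
        for b in blobs(m[k]):
            if b[0][1]>150 or k!="brass": print(n,k,b[0],b[1],b[2],onz(c,*b[0],z).round(1))
E
```

```text
scene orange [185.7 197.2] 18 [183 195   6   5] [ 538.  -207.5   22. ]
scene orange [121.1 234.1] 25 [118 232   8   5] [ 654.2 -221.5   22. ]
scene brass [185.4 196.9] 14 [182 196   7   3] [ 572.7 -166.5   59. ]
scene brass [359.  199.1] 30 [357 196   5   7] [442.9  48.9  59. ]
scene brass [368.8 209.6] 28 [367 207   5   7] [457.9  72.5  59. ]
scene brass [120.7 234.2] 17 [117 233   8   4] [ 679.9 -178.6   59. ]
scene brass [491.4 284.4] 47 [488 281   8   8] [511.7 262.7  59. ]
scene brass [514.5 295.2] 51 [511 291   8   9] [514.7 290.5  59. ]
scene brass [326.4 306.8] 47 [324 303   6   9] [645.  115.2  59. ]
scene brass [346.6 318.8] 51 [344 315   7   9] [648.2 142.9  59. ]
scene blue [ 77.6 122.9] 1569 [  0  91 143  58] [ 454.5 -582.    12. ]
scene blue [ 11.3 112.6] 10 [  9 111   5   4] [ 498.1 -735.3   12. ]
scene blue [360.3 237.6] 688 [341 214  42  40] [467.7  67.5  12. ]
side orange [490.9 313.7] 39 [487 310   9   8] [ 653.6 -222.8   22. ]
side orange [417.4 351.9] 49 [413 348  10   9] [ 537.5 -208.6   22. ]
side brass [184.3 163.4] 23 [182 161   5   6] [511.7 287.8  59. ]
side brass [191.3 171. ] 23 [189 169   5   6] [508.7 260.   59. ]
side brass [306.3 172.8] 20 [304 171   5   5] [645. 139.  59.]
side brass [315.8 180.5] 23 [314 178   5   6] [642.4 111.9  59. ]
side brass [227.1 242.4] 27 [225 240   5   6] [454.5  67.9  59. ]
side brass [226.6 254.9] 36 [224 252   6   7] [439.7  45.7  59. ]
side blue [211.8 279.6] 39 [209 275   6  10] [422.7  65.3  12. ]
side blue [230.7 290.4] 143 [219 284  24  14] [430.9  30.4  12. ]
```

Both views agree on these poses:
- **Nest:** centre (596, -215), x axis at -7°. The marks are 117 mm apart, which is plausible.
- **Module:** about (449, 59), can along about 57°. Stud spacing is 27 mm, the same as on the others.

So I turn the tool by -33° and go above the module.

```bash
python3 -m inch '[[-0.022,0.0074,-0.01,0,0,-0.072],[-0.022,0.0074,-0.01,0,0,-0.072],[-0.022,0.0074,-0.01,0,0,-0.072],[-0.022,0.0074,-0.01,0,0,-0.072],[-0.022,0.0074,-0.01,0,0,-0.072],[-0.022,0.0074,-0.01,0,0,-0.072],[-0.022,0.0074,-0.01,0,0,-0.072],[-0.022,0.0074,-0.01,0,0,-0.072]]' 0.7 25
python3 -m inch '[[0,0,0,0,0,0],[0,0,0,0,0,0],[0,0,0,0,0,0]]'
python3 - <<'E'
from station import robot,vision
from h import *
from scipy.spatial.transform import Rotation as R
s=robot.read_state();c=vision.capture("wrist");print(s["eef_pos"],R.from_quat(s["eef_rot"]).as_matrix().round(3),c["hand_eye"].round(2))
cv2.imwrite("pics/w1.png",c["image"][:,:,::-1])
def won(u,v,z):
    x,y=u-c["cx"],v-c["cy"];r=np.hypot(x,y);t=r/c["fx"]
    d=np.array([np.sin(t)*x/r,-np.sin(t)*y/r,-np.cos(t)])
    T=np.eye(4);T[:3,:3]=R.from_quat(s["eef_rot"]).as_matrix();T[:3,3]=s["eef_pos"];E=T@c["hand_eye"]
    o,d=E[:3,3],E[:3,:3]@d;return o+d*(z-o[2])/d[2]
m=masks(c["image"])
for k,z in(("brass",60),("blue",12)):
    for b in blobs(m[k],15):print(k,b[0],b[1],b[2],won(*b[0],z).round(1))
pr=[]
for n in("scene","side"):
    c2=vision.capture(n);m=masks(c2["image"])
    for b in blobs(m["brass"]):print(n,b[0],b[1],onz(c2,*b[0],60).round(1))
E
```

```text
time_s: 0.87
eef_pos: [447.9, 59.5, 159.3]
eef_rot: [0.88, 0.476, 0.0, 0.0]
wrist_force: [-0.2, 0.7, 0.0]
width: 0.703
time_s: 1.12
eef_pos: [450.0, 59.1, 160.1]
eef_rot: [0.879, 0.478, 0.001, 0.0]
wrist_force: [0.2, -0.8, -0.5]
width: 0.698
[450.0305521   59.12650386 160.08846207] [[ 0.544  0.839  0.001]
 [ 0.839 -0.544 -0.   ]
 [ 0.001  0.001 -1.   ]] [[   0.      0.96    0.28   80.16]
 [   1.     -0.     -0.      0.74]
 [   0.      0.28   -0.96 -144.5 ]
 [   0.      0.      0.      1.  ]]
brass [487.9  18. ] 95 [482  13  12  11] [645.7 141.2  60. ]
brass [504.9  53.2] 100 [499  48  12  11] [642.7 113.3  60. ]
brass [315.5 239.9] 127 [310 234  12  13] [456.   70.1  60. ]
brass [314.9 277.4] 125 [310 271  11  14] [440.7  47.3  60. ]
brass [179.5 362.2] 239 [176 335  11  52] [304.2  43.4  60. ]
brass [456.9 362.4] 263 [450 335  12  52] [497.4 -81.5  60. ]
brass [487.5 400. ] 418 [437 391  98  19] [ 506.  -142.4   60. ]
brass [324.3 412.2] 526 [230 409 192   7] [379.1 -62.2  60. ]
brass [428.4 409.2] 19 [424 408  10   3] [ 455.6 -114.    60. ]
blue [315.2 230.9] 2570 [278 188  75  85]
[... 368 characters left out ...]
 32 [459.6  72.8  60. ]
scene [120.7 234. ] 15 [ 680.3 -177.8   60. ]
scene [491.4 284.4] 47 [512.8 262.8  60. ]
scene [514.5 295.2] 51 [515.8 290.5  60. ]
scene [326.4 306.8] 47 [645.7 115.7  60. ]
scene [346.6 318.7] 53 [648.8 143.2  60. ]
side [333.8 107.4] 20 [824.1 285.7  60. ]
side [337.9 114.2] 47 [812.  259.6  60. ]
side [247.1 114.2] 176 [685.4 366.7  60. ]
side [191.6 133.8] 243 [569.9 366.4  60. ]
side [264. 143.] 9 [647.7 258.5  60. ]
side [182.4 150.8] 8 [528.6 324.2  60. ]
side [192.6 170.6] 8 [510.2 258.2  60. ]
side [306.3 172.7] 21 [644.2 137.9  60. ]
side [315.8 180.5] 23 [641.5 110.7  60. ]
side [227.1 242.5] 28 [453.8  66.6  60. ]
side [226.3 255.3] 33 [438.4  44.2  60. ]
```

View pics/w1.png

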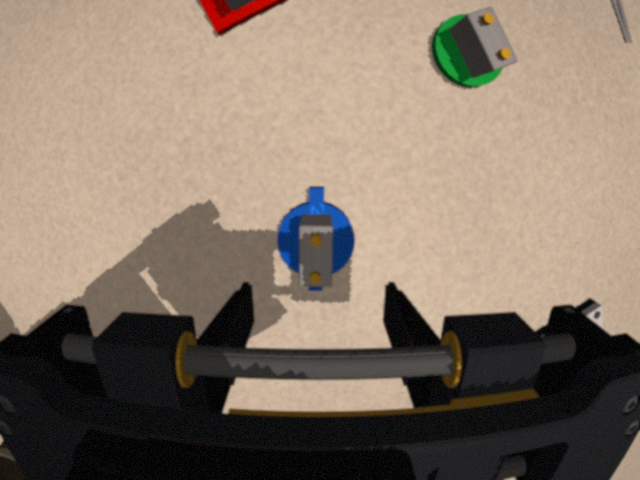

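The wrist view shows the lug at (316,190) and the studs at (315,240) and (315,277). The module lies along the image column, with the open fingers on either side. Its centre comes out at (448.3, 58.7), heading 56°, which agrees with the other two cameras. I descend to TCP z=42 (fingertips at 17, above the 12 mm base) and grip.

```bash
python3 -m inch '[[-0.0015,-0.0005,-0.025,0,0,0],[0,0,-0.025,0,0,0],[0,0,-0.025,0,0,0],[0,0,-0.02,0,0,0],[0,0,-0.015,0,0,0],[0,0,-0.008,0,0,0],[0,0,0,0,0,0],[0,0,0,0,0,0]]'
python3 -m inch '[[0,0,0,0,0,0],[0,0,0,0,0,0],[0,0,0,0,0,0],[0,0,0,0,0,0],[0,0,0,0,0,0],[0,0,0,0,0,0]]' 0.1 25
```

```text
time_s: 1.93
eef_pos: [447.8, 58.6, 41.8]
eef_rot: [0.879, 0.477, -0.0, -0.0]
wrist_force: [0.2, 0.7, -0.7]
width: 0.697
time_s: 2.43
eef_pos: [447.6, 58.7, 41.9]
eef_rot: [0.879, 0.477, 0.0, 0.0]
wrist_force: [-0.8, -0.7, 1.1]
width: 0.334
```

```bash
python3 -m inch '[[0,0,0,0,0,0],[0,0,0,0,0,0],[0,0,0,0,0,0],[0,0,0,0,0,0],[0,0,0,0,0,0],[0,0,0,0,0,0]]'
python3 -m inch '[[0,0,0.01,0,0,0],[0,0,0.015,0,0,0],[0,0,0.02,0,0,0],[0,0,0.02,0,0,0],[0,0,0.015,0,0,0],[0,0,0.01,0,0,0],[0,0,0,0,0,0],[0,0,0,0,0,0]]'
```

```text
time_s: 2.93
eef_pos: [447.5, 58.7, 41.7]
eef_rot: [0.879, 0.477, 0.0, 0.0]
wrist_force: [-1.3, 0.0, 4.5]
width: 0.252
time_s: 3.6
eef_pos: [447.5, 58.7, 131.6]
eef_rot: [0.879, 0.477, 0.0, 0.0]
wrist_force: [-0.8, -0.4, -2.3]
width: 0.25
```

Gripped: width 0.25 is 24 mm, the can's width, and the weight shows. Now I carry it over the nest, moving (148.5, -273.7) mm and turning -64°.

```bash
python3 -m inch '[[0.0124,-0.0228,0,0,0,-0.093],[0.0124,-0.0228,0,0,0,-0.093],[0.0124,-0.0228,0,0,0,-0.093],[0.0124,-0.0228,0,0,0,-0.093],[0.0124,-0.0228,0,0,0,-0.093],[0.0124,-0.0228,0,0,0,-0.093],[0.0124,-0.0228,0,0,0,-0.093],[0.0124,-0.0228,0,0,0,-0.093]]'
python3 -m inch '[[0.0124,-0.0228,0,0,0,-0.093],[0.0124,-0.0228,0,0,0,-0.093],[0.0124,-0.0228,-0.01,0,0,-0.093],[0.0124,-0.0228,-0.01,0,0,-0.093],[0,0,0,0,0,0],[0,0,0,0,0,0],[0,0,0,0,0,0]]'
python3 - <<'E'
from station import robot,vision
from h import *
from scipy.spatial.transform import Rotation as R
s=robot.read_state();c=vision.capture("wrist");M=R.from_quat(s["eef_rot"]).as_matrix();print(s["eef_pos"],np.degrees(np.arctan2(M[1,0],M[0,0])))
cv2.imwrite("pics/w2.png",c["image"][:,:,::-1])
def won(u,v,z):
    x,y=u-c["cx"],v-c["cy"];r=np.hypot(x,y);t=r/c["fx"]
    d=np.array([np.sin(t)*x/r,-np.sin(t)*y/r,-np.cos(t)])
    T=np.eye(4);T[:3,:3]=M;T[:3,3]=s["eef_pos"];E=T@c["hand_eye"]
    o,d=E[:3,3],E[:3,:3]@d;return o+d*(z-o[2])/d[2]
m=masks(c["image"]);z0=s["eef_pos"][2]-42
for k,z in(("orange",22),("brass",z0+60),("blue",z0+12)):
    for b in blobs(m[k],15):
        if b[0][1]<330:print(k,b[0],b[1],b[2],won(*b[0],z).round(1))
c=vision.capture("scene");cv2.imwrite("pics/s2.png",cv2.resize(c["image"][100:300,60:300,::-1],None,fx=3,fy=3))
E
```

```text
time_s: 4.27
eef_pos: [546.7, -124.8, 130.0]
eef_rot: [0.992, 0.123, -0.001, -0.0]
wrist_force: [0.9, 0.6, -2.1]
width: 0.251
time_s: 4.85
eef_pos: [595.5, -214.4, 110.3]
eef_rot: [0.998, -0.06, -0.001, -0.0]
wrist_force: [-0.2, 0.6, -2.8]
width: 0.249
[ 595.54949609 -214.3711336   110.28510486] -6.891766940687673
orange [320.2 175.7] 39 [311 169  19  11] [ 652.8 -223.    22. ]
brass [320.2 173.6] 214 [311 168  19  12] [ 664.2 -223.9  128.3]
brass [627.8 283.7] 1575 [616 223  24 114] [ 602.  -368.5  128.3]
brass [318.4 316.5] 431 [308 304  22  26] [ 611.  -217.   128.3]
blue [318.3 262.3] 4937 [258 211 121 108] [ 616.2 -217.5   80.3]
blue [637.4 326. ] 155 [634 300   6  44] [ 535.6 -445.9   80.3]
```

View pics/w2.png

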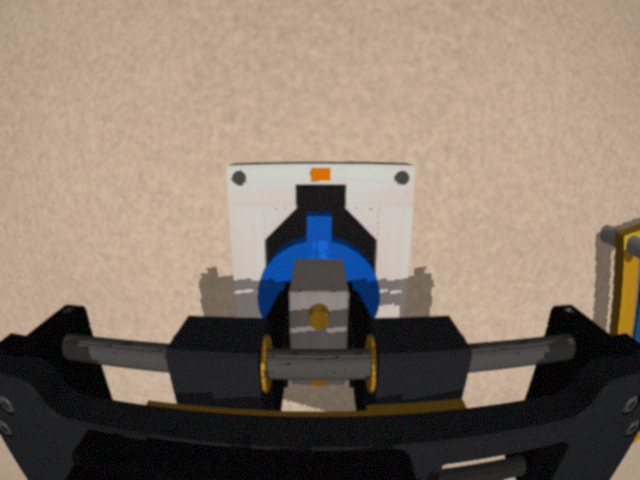

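View pics/s2.png

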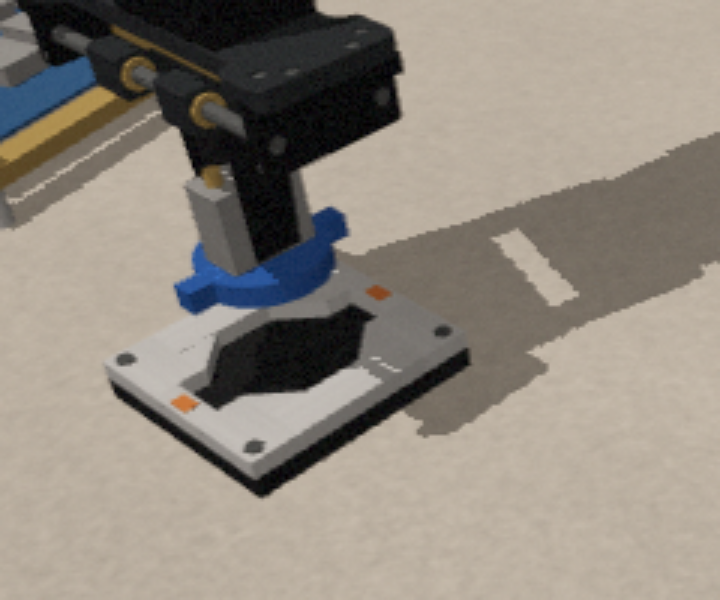

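The wrist view shows the lug at (318,225), centred in the notch at (320,195) with the orange mark at (320,175). The scene crop shows both lugs over the notches. The module centre works out at about (597, -215) against the nest at (596, -215), and the headings agree (-6.9° against -7°). I lower it to just above the rim, then go slowly.

```bash
python3 -m inch '[[0,0,-0.012,0,0,0],[0,-0.0005,-0.012,0,0,0],[0,0,-0.01,0,0,0],[0,0,-0.006,0,0,0],[0,0,-0.003,0,0,0],[0,0,0,0,0,0],[0,0,0,0,0,0]]'
python3 -m inch '[[0,0,-0.002,0,0,0],[0,0,-0.002,0,0,0],[0,0,-0.002,0,0,0],[0,0,0,0,0,0],[0,0,0,0,0,0]]'
python3 -m inch '[[0,0,-0.0015,0,0,0],[0,0,-0.0015,0,0,0],[0,0,-0.0015,0,0,0],[0,0,-0.0015,0,0,0],[0,0,0,0,0,0],[0,0,0,0,0,0]]'
```

```text
time_s: 5.53
eef_pos: [596.4, -215.4, 68.6]
eef_rot: [0.998, -0.061, -0.0, 0.0]
wrist_force: [0.9, 0.2, -2.0]
width: 0.25
time_s: 5.95
eef_pos: [596.3, -215.4, 62.6]
eef_rot: [0.998, -0.061, -0.0, 0.0]
wrist_force: [0.3, -0.6, -2.4]
width: 0.249
time_s: 6.45
eef_pos: [596.3, -215.3, 56.5]
eef_rot: [0.998, -0.061, -0.0, -0.0]
wrist_force: [-0.6, -0.5, -2.8]
width: 0.25
```

Past the rim with no contact force. I lower it gently to the floor (expected at TCP z≈54).

```bash
python3 -m inch '[[0,0,-0.001,0,0,0],[0,0,-0.001,0,0,0],[0,0,0,0,0,0],[0,0,0,0,0,0]]'
python3 -m inch '[[0,0,-0.0005,0,0,0],[0,0,-0.0005,0,0,0],[0,0,0,0,0,0],[0,0,0,0,0,0]]'
```

```text
time_s: 6.78
eef_pos: [596.3, -215.4, 54.6]
eef_rot: [0.998, -0.061, -0.0, 0.0]
wrist_force: [0.0, -0.0, -2.1]
width: 0.252
time_s: 7.12
eef_pos: [596.4, -215.4, 53.8]
eef_rot: [0.998, -0.061, 0.0, 0.0]
wrist_force: [-0.4, 1.0, -0.2]
width: 0.248
```

```bash
python3 -m inch '[[0,0,-0.0005,0,0,0],[0,0,-0.0005,0,0,0],[0,0,0,0,0,0],[0,0,0,0,0,0]]'
```

```text
time_s: 7.45
eef_pos: [596.4, -215.4, 53.8]
eef_rot: [0.998, -0.061, 0.0, 0.0]
wrist_force: [-3.7, 1.4, 11.4]
width: 0.253
```

Floor contact: it presses back with about 11–13 N at z=53.8, as expected. I ease off, release and lift.

```bash
python3 -m inch '[[0,0,0.0007,0,0,0],[0,0,0,0,0,0],[0,0,0,0,0,0]]'
python3 -m inch '[[0,0,0,0,0,0],[0,0,0,0,0,0],[0,0,0,0,0,0],[0,0,0,0,0,0],[0,0,0,0,0,0],[0,0,0,0,0,0],[0,0,0,0,0,0],[0,0,0,0,0,0]]' 0.7
python3 -m inch '[[0,0,0.01,0,0,0],[0,0,0.02,0,0,0],[0,0,0.025,0,0,0],[0,0,0.025,0,0,0],[0,0,0.025,0,0,0],[0,0,0.025,0,0,0],[0,0,0.02,0,0,0],[0,0,0,0,0,0]]'
python3 - <<'E'
from station import vision
from h import *
ims=[]
P={}
for n,(x,y) in(("scene",(60,100)),("side",(336,200))):
    c=vision.capture(n);im=c["image"]
    ims.append(cv2.resize(im[y:y+200,x:x+240,::-1],(390,325),interpolation=cv2.INTER_CUBIC))
    for b in blobs(masks(im)["brass"]):
        p=onz(c,*b[0],72)
        if np.hypot(*(p[:2]-[596,-215]))<50:print(n,b[0],b[1],p.round(1));P.setdefault(n,[]).append((p[0],ray(c,*b[0])))
    for b in blobs(masks(im)["brass"]):
        p=onz(c,*b[0],60)
        if p[1]>90 and p[1]<300 and b[1]<60:print(" bystander",n,b[0],p.round(1))
for a,b in zip(sorted(P["scene"],key=lambda t:t[0]),sorted(P["side"],key=lambda t:t[0])):print("tri",tri([a[1],b[1]]).round(1))
cv2.imwrite("pics/end.png",np.hstack(ims))
E
```

```text
time_s: 7.7
eef_pos: [596.4, -215.4, 53.8]
eef_rot: [0.998, -0.061, 0.0, 0.0]
wrist_force: [-2.6, -0.0, 6.1]
width: 0.255
time_s: 8.37
eef_pos: [596.3, -215.4, 53.3]
eef_rot: [0.998, -0.061, -0.0, 0.0]
wrist_force: [-0.2, 0.7, 0.5]
width: 0.693
time_s: 9.03
eef_pos: [597.5, -215.9, 208.5]
eef_rot: [0.998, -0.061, 0.003, 0.001]
wrist_force: [0.2, 0.1, 0.3]
width: 0.708
scene [155.7 184.8] 28 [ 585.6 -209.    72. ]
scene [139.4 193.3] 31 [ 613.  -212.5   72. ]
 bystander scene [491.4 284.4] [512.8 262.8  60. ]
 bystander scene [514.5 295.2] [515.8 290.5  60. ]
 bystander scene [326.4 306.8] [645.7 115.7  60. ]
 bystander scene [346.6 318.7] [648.8 143.2  60. ]
side [469.7 298.9] 50 [ 607.7 -218.8   72. ]
side [451.6 307.9] 51 [ 580.2 -215.4   72. ]
 bystander side [333.5 106.5] [826.1 288.9  60. ]
 bystander side [340.8 111.8] [822.3 263.5  60. ]
 bystander side [332.7 115.1] [802.5 262.9  60. ]
 bystander side [444.8 126.9] [923.1 101.7  60. ]
 bystander side [338.2 132. ] [768.6 207.5  60. ]
 bystander side [184.4 163.5] [511.  285.8  60. ]
 bystander side [191.3 170.9] [508.2 258.7  60. ]
 bystander side [306.3 172.8] [644.  137.7  60. ]
 bystander side [315.8 180.5] [641.5 110.7  60. ]
tri [ 582.7 -213.3   68.8]
tri [ 610.4 -216.8   68.9]
```

View pics/end.png

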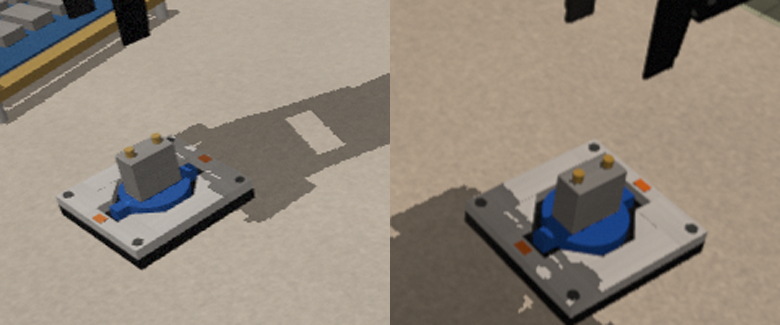

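The picture shows the module level in the recess with both lugs in the notches. The studs triangulate to z≈69 at both ends; about 71 is expected when home and about 81 if resting on the rim. The bystanders' studs have not moved. I hand in the job.

```bash
python3 -c "
from station import workorder;print(workorder.finish_job())"
```

```text
the job is handed in; nothing more can be done
None
```

The blue-based module is seated in the inspection nest and released, and the job was handed in at about 9 s of robot time. I gripped it across the can, carried it over the nest, turned it -64° to line up the lugs and lowered it in small steps. I then pressed it home with about 11–13 N.

Last checks:
- **Seated:** the arm stopped at z = 53.8 mm, where 54 mm was expected with the module on the recess floor. With the gripper clear, both studs triangulate to z ≈ 69 mm, so the module is level. A module resting on the rim would read about 81 mm.
- **Alignment:** the module's centre measures (596.5, -215), matching the nest. In the last picture both lugs sit in the notches.
- **Red and green modules:** their studs are at the same pixels as at the start, so they have not moved.
- **Small disagreement:** the stud height reads about 2 mm below the nominal stud height, and the two fixed cameras differ by 4–6 mm when cast onto one assumed height. This fits the roughly 2 mm calibration error. No check failed.

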